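Roll a pipe into the vees, butt it to the stop and clamp it

ROBOT

A 6-joint arm with a two-finger parallel gripper is mounted at the origin on the work surface. World frame = base frame: x ahead of the robot, y to its left, z up, the work surface at z = 0. Lengths are in m, angles in degrees, forces in N, time in s.
With the tool pointing down it reaches from about 0.4 to 0.825 m from the base axis. Payload 7 kg.
Tool frame: the origin (TCP) lies on the centre line of the jaws, within the pads' length; the fingertips stand 22 mm ahead of it and the grasp point (between the pads) lies 3 mm ahead of it; z points along the fingers, y is the line along which they close (so a half turn about z gives the same grasp; the last joint's range is limited). The gripper opens to 88 mm and grips with 3 to 60 N. Pads are 19 mm wide; open, the fingers measure 130 mm over their backs; the gripper's body (78 mm by 193 mm) begins 47 mm behind the grasp point.
Start: joints at [-60.728, 20.546, 0.682, 0, -70.136, -16.507], TCP at [0.149, -0.658, 0.228] pointing down, gripper open.
Joint ranges: [-176.03, 176.03], [-82.01, 121.73], [-58.28, 71.71], [-173.87, 95.51], [-174.79, -0.11], [-173.66, 173.66]. Speed limits (degrees/s): [136.94, 136.94, 172.46, 180, 180, 180].

INTERFACE

Orientations are given as [roll, pitch, yaw] about the fixed x, y, z axes, in that order (R = Rz(yaw) Ry(pitch) Rx(roll)).
In Python, from plant import get_state, cams, r gives the robot as it stands.
- The arm moves only by the tool apply_moves, never from a script. Its argument "targets" is a list of rows, each an object with "dp": the shift along the world's x, y, z in m, a list of three; "yaw": the turn about the world's z in degrees. In form: [{"dp": [x, y, z], "yaw": yaw}, ...]. A call has 1 to 20 rows; each row is the pose to reach, as a shift and turn from the pose commanded when the call began; what a row does not reach only later rows make up. A row lasts 1/12 s, in which the tool goes at most 41.7 mm and 7.16 degrees, less where a joint would pass 70% of its speed; a pose out of reach is approached as far as the arm can. A call with a gripper value outside its range is refused whole. "grip" is the gripper command: -1 is fully open, 1 is shut, values between are in proportion, set as the call begins (left out, the last holds). The fingers move at their own pace and stop on an object; "squeeze" is the grip in N (left out, the last holds). Time passes only in rows, so rows that repeat a pose let the fingers close. It gives the time, the measured TCP pose, the force, the opening and the grip force at its end, in the units of the state.
- get_state(): the state, without advancing time (a new reading comes with each control period).
- cams.capture(name): name is "side" or "top"; returns a dict with "image" (400x640x3 uint8, red, green, blue), "range_z" (400x640 float32, m along the optical axis (not along the pixel's ray), 0 where there is no reading), "fx", "fy", "cx", "cy" (pixels), "R" (3x3) and "t" (3): a world point X has camera coordinates R X + t. Camera axes: x right, y down, z forward; pixel columns grow to the right and rows downward; lengths in m; the calibration is good to about 2 mm. A picture is of the moment at which its call begins.
- r.close_job(): hands the job in; it is judged then, once.
The state is a dict: "time_s": time; "joints": joint angles; "qd": joint speeds; "joint_torque": joint torques, N m; "tcp_pos": TCP position; "eef_rot": TCP orientation; "contact_force": force on the tool from outside, world axes, zero at the start; "moment": the same for the moment, N m; "gripper_width": finger opening in m; "gripper_force": force on a finger pad.
Only numpy, scipy, OpenCV 4.12 (cv2) and the standard library are available. Lean on these libraries where they do the work, as an engineer would, in place of code of your own. Each camera call takes 0.05 s, during which the arm holds its last target. There are 200 camera calls.

TASK

Set the pipe up in the welding fixture: roll it along the flat run, without lifting it, over the low lip so that it drops into the two vees, and take the hand off so that it settles there by its own weight while the clamp is still open. Then slide it endways until it bears positively against the stop screw, gently enough not to jar the stop, and press the toggle clamp's handle right down past centre so that it stays locked by itself with its pad on the pipe and the pipe still against the stop. Leave the other things on the bench alone.

Things in the scene. Friction and masses are not known exactly. Their poses are not given: they have to be found in the camera images.
- fixture: Steel fixture bolted down, base plate 280 (x -170..110) x 380 (y -200..180) x 12 mm. Origin: table level, below the vees' centre line, midway between the two cradle plates. x: along the pipe's axis, y: rolling direction, from flat run to vees on to clamp, z up. A square-tube riser (x -30..30, y 81..153, 72 high) carries the clamp in the plane x = 0; its bracket, y 123..147, is 133 high.
- run (a point): Middle of the flat run (fixture 0, -104, 43 mm high). The cradle plates are two alike upright plates, each 16 mm thick, centred at x = -36 and +36, open space between. Their top edge: back lip y -188..-178, 49 high; flat run y -178..-30, 43 high; retaining lip y -30..-22, 46 high; then the vee. A pipe on the run has its axis 67 mm high.
- vee (a point): Where the middle of a seated pipe's axis lies (fixture 0, 0, 58 mm high). The 90 degree vees have their bottom at y = 0, 24 high; the near flank rises to the lip (y -22, 46 high), the far flank to y = 36, 60 high.
- pipe: Round steel pipe with flat capped ends, 48 mm diameter, 160 long, 0.4 to 0.75 kg, smooth and oiled (friction 0.3 to 0.5). Origin at its middle, x along its axis. It starts across the flat run, square within 1.5 degrees, 8 to 44 mm short of the stop, and rolls freely. Pressed hard from the side it tends to bind at the lip. In the vees it slides endways under 1 to 7 N.
- stop: End stop at the fixture's -x end: bracket 50 wide, 74 high above the base plate, with a stop screw whose round head, 26 mm diameter, faces +x. Its place along x differs each time. Origin on the base plate below the head's face, axes as the fixture's. Rigid, precisely set: at most 20 N may bear on it (meet it below 20 mm/s); 3 N is positive contact.
- stop_face (a point): Centre of the stop screw's face, 58 mm high, on the seated pipe's axis. A pipe that is home has its centre 80 mm to the +x side of it. The bracket is 26 to 36 mm behind the face.
- clamp_handle: Handle of the toggle clamp, swinging in the plane x = 0; origin at its pin on the arm. Round grip 18 mm diameter, 40 to 130 mm from the pin. Open: 71 degrees up from +y, pin at y 107, 104 high. Pressed over to +y and down, it ends past centre, 4 degrees below level, pin at y 85, 124 high (the pin shifts steadily). Stays where left. Takes 1 N, over the last 20 mm 3 to 8 N; 40 N at most.
- handle_tip (a point): End of the grip on its centre line, 130 mm from the pin. In the fixture's frame: open at y = 150, 227 high; locked at y = 215, 114 high, against its own stop. Dead centre is at 124 high: it locks only below that.
- clamp_arm: Arm of the toggle clamp, 20 wide, 12 thick, 92 mm long. Origin at its fixed pivot (fixture 0, 85, 102 high). Open it stands nearly upright, its end at y = 78, 194 high (bolt end at y = 100); locked it lies level over the vees. It moves only with the handle.
- clamp_pad: Sprung rubber pad at the arm's end, 18 mm diameter. Origin at the centre of its face. Open at y = 53, 189 high; locked, it bears on the top of the seated pipe with 15 to 25 N.
- spanner: Small open-ended spanner, 130 mm long, on the base plate between the cradle plates, under the pipe's path. Leave alone.
- tape: Tape measure, black case 62 x 34 x 58 mm, on the bench. Leave alone.
- hammer: Hammer, 280 mm long, lying on the bench. Leave alone.
- brush: Brush, 240 mm long, lying on the bench. Leave alone.
- spray: White spray can, 60 mm diameter, 160 mm high, standing on the bench. Leave alone.
- magnet: Triangular welding magnet, legs 94 mm, 18 mm high, lying on the bench. Leave alone.
- offcut: Short standing tube offcut, 42 mm diameter, 55 mm high. Leave alone.
Mind the look-alikes: they are no part of the job. Leave any purple look-alike of the pipe alone.

How it is judged:
By the outcome, as a careful person would: the job done as asked, in the order asked, and still so for the second after the job is handed in, with the robot touching nothing.
It also fails if it takes over 64 s, if anything falls off the work surface, if the arm or the gripper's body presses on something with over 40 N, if the wrist force passes 120 N, or if a joint passes its speed limit or range.

## Working session

There is one attempt and no reset: what is moved stays moved. The work goes in short steps, Python scripts to look and compute and a tool call to move; the robot and the scene stay as the last step left them, time stands still between calls to the robot, and variables do not carry over. Pictures are saved under pics/ and viewed, at most 13 in all, crops included, and the job is handed in when it is done.

Besides the shell and the picture viewer there is one more tool, called after "Request:" in YAML: its name, and indented under it one key for each argument. apply_moves: Moves the arm, as the interface text tells. Its arguments: {"type":"object","properties":{"targets":{"type":"array","items":{"type":"object","properties":{"dp":{"type":"array","items":{"type":"number"}},"yaw":{"type":"number"}}}},"grip":{"type":"number"},"squeeze":{"type":"number"}},"required":["targets"]}

```bash
mkdir -p pics; ls; cat > h.py <<'E'
import numpy as np, cv2, pickle
from plant import get_state, cams, r
def cap(n,tag):
    c=cams.capture(n); pickle.dump(c,open(f'pics/{tag}.pkl','wb')); cv2.imwrite(f'pics/{tag}.png',c['image'][:,:,::-1]); return c
def ld(tag): return pickle.load(open(f'pics/{tag}.pkl','rb'))
def cloud(c):
    z=c['range_z']; v,u=np.mgrid[:z.shape[0],:z.shape[1]]
    P=np.stack([(u-c['cx'])/c['fx']*z,(v-c['cy'])/c['fy']*z,z],-1)
    W=(P-c['t'])@np.array(c['R']); W[z<=0]=np.nan; return W
E
python3 - <<'E'
from h import *
for n in ('top','side'):
    c=cap(n,n+'0'); print(n,c['fx'],c['t'],np.round(c['R'],2).tolist())
print(get_state())
E
```

```text
pics
top 371.0083767501453 [0.00405831 0.53239512 1.15499269] [[0.02, -1.0, -0.01], [-0.99, -0.02, -0.17], [0.17, 0.02, -0.99]]
side 367.8984744856418 [0.43530804 0.2572948  1.10076939] [[-0.89, -0.46, -0.01], [-0.35, 0.69, -0.63], [0.3, -0.56, -0.78]]
{'time_s': 0.1, 'joints': array([-6.07265514e+01,  2.05877564e+01,  6.38885385e-01, -1.78507592e-02,
       -7.01359420e+01, -1.65061185e+01]), 'qd': array([ 0.05010402, -0.12334441,  0.03433916,  0.0093648 ,  0.0976742 ,
       -0.04504815]), 'joint_torque': array([-2.06312514e-03, -5.84161663e+01,  2.93751776e+01,  7.01551393e+00,
        1.01268434e-02, -6.25587109e-05]), 'tcp_pos': array([ 0.14903779, -0.65789152,  0.22701017]), 'eef_rot': array([ 1.79913914e+02, -8.00896252e-03, -1.67238742e+02]), 'contact_force': array([-0.47037087,  0.82129752, -0.00636573]), 'moment': array([ 0.01080415,  0.01308215, -0.04959282]), 'gripper_force': 0.0, 'gripper_width': 0.08773188993476368}
```

View pics/top0.png

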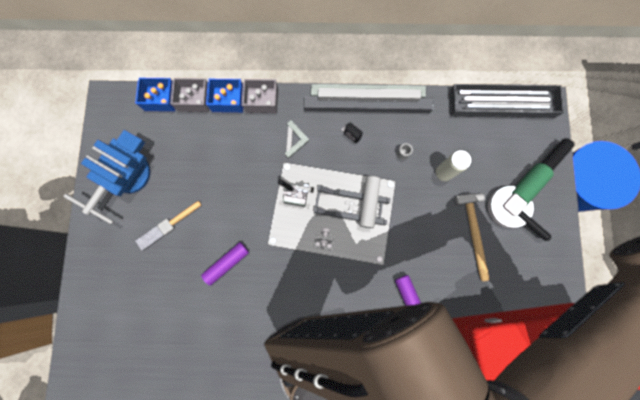

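View pics/side0.png

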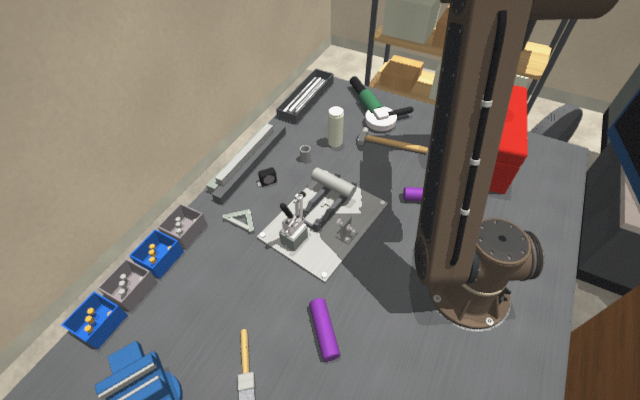

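The top view shows the pipe at about (370,200), the stop at (322,240), and the clamp at (292,190). Fixture x is about world +x and fixture y about world +y, slightly rotated. Plate corners are near (283,164), (395,180), (385,264) and (268,247).

```bash
python3 - <<'E'
from h import *
from scipy.optimize import least_squares
for n in ('top0','side0'):
    c=ld(n); W=cloud(c); g=c['image'].astype(int).mean(-1)
    corn={'top0':[(283,164),(395,180),(385,264),(268,247)],'side0':[(258,237),(325,281),(386,203),(330,165)]}[n]
    for u,v in corn:
        ray=np.array([(u-c['cx'])/c['fx'],(v-c['cy'])/c['fy'],1]); R=np.array(c['R']); d=R.T@ray; o=-R.T@c['t']; 
        X=o+d*(0.012-o[2])/d[2]; print(n,(u,v),X.round(3),W[v,u].round(3))
    im=c['image']; x0,y0=(255,150) if n=='top0' else (245,150)
    cv2.imwrite(f'pics/{n}c.png',cv2.resize(im[y0:y0+125,x0:x0+155,::-1],None,fx=5,fy=4.8 if 0 else 4.8,interpolation=cv2.INTER_CUBIC))
    m=(W[...,2]>.008)&(W[...,2]<.017)
    print('noise',np.nanstd(W[300:320,200:220,2]) ,m.sum())
E
```

```text
top0 (283, 164) [0.659 0.134 0.012] [ 0.663  0.136 -0.   ]
top0 (395, 180) [ 0.611 -0.244  0.012] [ 0.613 -0.245  0.002]
top0 (385, 264) [ 0.333 -0.208  0.012] [ 0.333 -0.21   0.001]
top0 (268, 247) [0.379 0.173 0.012] [ 0.379  0.175 -0.001]
noise 0.002437408469604593 8298
side0 (258, 237) [0.656 0.134 0.012] [0.657 0.132 0.01 ]
side0 (325, 281) [0.387 0.174 0.012] [0.387 0.174 0.012]
side0 (386, 203) [ 0.334 -0.194  0.012] [ 0.334 -0.191  0.015]
side0 (330, 165) [ 0.595 -0.273  0.012] [ 0.603 -0.289 -0.005]
noise 0.0019471629478099177 8090
```

View pics/top0c.png

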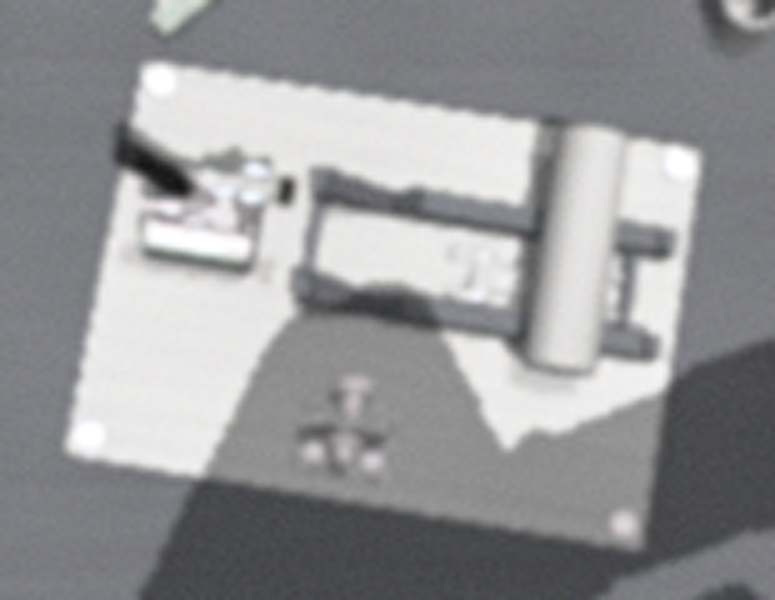

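View pics/side0c.png

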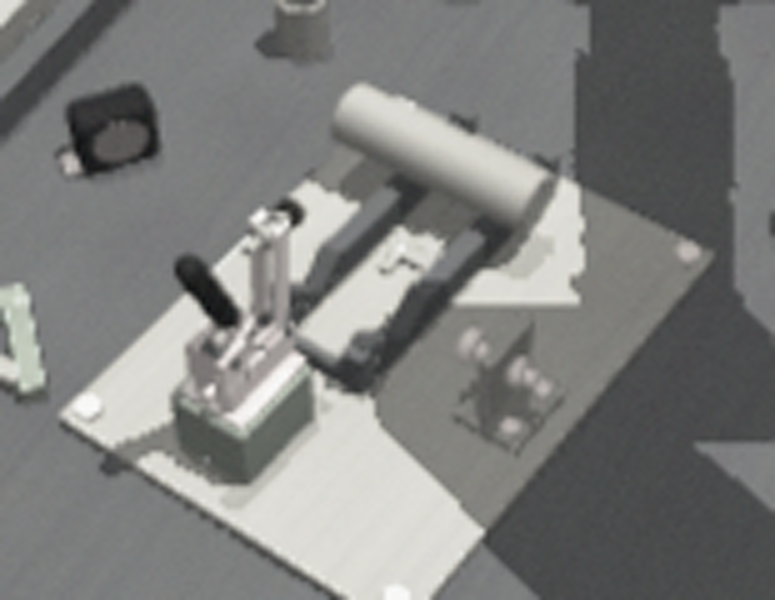

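```bash
cat >> h.py <<'E'
def px(c,u,v,z):
    R=np.array(c['R']); d=R.T@np.array([(u-c['cx'])/c['fx'],(v-c['cy'])/c['fy'],1]); o=-R.T@c['t']; return o+d*(z-o[2])/d[2]
def crop(x,y,x0,y0): return (x+.5)/5-.5+x0,(y+.5)/4.8-.5+y0
E
python3 - <<'E'
from h import *
from scipy.optimize import least_squares
T=ld('top0');S=ld('side0')
ob=[px(T,*crop(x,y,255,150),.012) for x,y in [(140,62),(703,150),(642,550),(66,458)]]+[px(S,*crop(x,y,245,150),.012) for x,y in[(60,420),(713,255)]]
mod=np.array([(110,180),(110,-200),(-170,-200),(-170,180),(110,180),(-170,-200)])/1e3
ob=np.array(ob)[:,:2]
def f(p):
    c,s=np.cos(p[2]),np.sin(p[2]); return (mod@np.array([[c,s],[-s,c]])+p[:2]-ob).ravel()
q=least_squares(f,[.5,0,.1],loss='soft_l1',f_scale=.002).x; print('fix',q[:2].round(4),np.degrees(q[2]),f(q).reshape(-1,2).round(4).tolist())
np.save('fix.npy',q)
c,s=np.cos(q[2]),np.sin(q[2]); M=np.array([[c,s],[-s,c]]) 
inv=lambda X:(np.array(X)[...,:2]-q[:2])@M.T
for n,C,o,pts in (('top',T,(255,150),[('stopface',355,378,.058),('handletip',122,140,.227),('pipe+x end top',595,128,.08),('pipe-x',560,368,.08)]),
    ('side',S,(245,150),[('stopface',465,348,.058),('handletip',188,265,.227)])):
    for nm,x,y,z in pts: print(n,nm,(inv(px(C,*crop(x,y,*o),z))*1e3).round(1))
for n,C in (('top',T),('side',S)):
    W=cloud(C).reshape(-1,3); F=inv(W)*1e3; z=W[:,2]*1e3
    m=(z>70)&(z<100)&(F[:,1]<-40)&(F[:,1]>-200)&(abs(F[:,0])<150); P=F[m]
    a=np.polyfit(P[:,0],P[:,1],1); print(n,'pipe',m.sum(),'x',P[:,0].min().round(1),P[:,0].max().round(1),'y',a,'ztop',np.percentile(z[m],95))
    m=(z>45)&(z<72)&(abs(F[:,1])<14)&(F[:,0]<-60)&(F[:,0]>-170); P=F[m]; print('stop x',np.sort(P[:,0]).round(0)[-8:],z[m][np.argsort(P[:,0])].round(0)[-8:])
    m=(z>60)&(abs(F[:,1])<250)&(F[:,1]>50)&(abs(F[:,0])<40);print('clamp x mean',F[m].mean(0),F[m].min(0),F[m].max(0),z[m].max())
E
```

```text
fix [ 0.5281 -0.0273] -8.177778058993809 [[-0.0019, -0.0007], [0.0003, 0.0033], [-0.0008, 0.0003], [0.0001, 0.0015], [0.0024, -0.0008], [0.0002, -0.0037]]
top stopface [-89.6   0.8]
top handletip [  8.9 149.3]
top pipe+x end top [  96.5 -123. ]
top pipe-x [ -64.6 -123.7]
side stopface [-93.4   3.9]
side handletip [ -0.7 149. ]
top pipe 757 x -64.4 95.3 y [ 1.08173048e-02 -1.23573167e+02] ztop 92.92666584014297
stop x [-92. -91. -90. -90. -90. -90. -89. -88.] [69. 65. 68. 63. 65. 71. 71. 69.]
clamp x mean [ -3.51099887 108.56894677] [-26.25691332  50.23586859] [ 34.64982413 151.88600052] 231.8963125598167
side pipe 520 x -67.5 93.9 y [ 1.75570117e-02 -1.16561386e+02] ztop 92.0663874398957
stop x [-94. -93. -92. -92. -92. -92. -91. -89.] [68. 62. 69. 70. 65. 54. 64. 64.]
clamp x mean [ -4.26402274 113.74965398] [-28.73907077  51.22352522] [ 30.10956825 154.75005589] 228.08855516671684
```

Request:
apply_moves:
  targets:
    - {"dp": [0.008,0.01,0],"yaw": 2}
    - {"dp": [0.026,0.033,0],"yaw": 5}
    - {"dp": [0.05,0.064,0],"yaw": 9}
    - {"dp": [0.075,0.095,0],"yaw": 14}
    - {"dp": [0.1,0.127,0],"yaw": 19}
    - {"dp": [0.125,0.159,0],"yaw": 24}
    - {"dp": [0.15,0.191,0],"yaw": 29}
    - {"dp": [0.175,0.222,0],"yaw": 34}
    - {"dp": [0.2,0.254,0],"yaw": 39}
    - {"dp": [0.225,0.286,0],"yaw": 44}
    - {"dp": [0.25,0.318,0],"yaw": 49}
    - {"dp": [0.275,0.35,0],"yaw": 54}
    - {"dp": [0.3,0.381,0],"yaw": 58}
    - {"dp": [0.323,0.411,0],"yaw": 62}
    - {"dp": [0.343,0.436,0],"yaw": 65}
    - {"dp": [0.357,0.454,0],"yaw": 67}
    - {"dp": [0.363,0.462,0],"yaw": 68.5}
    - {"dp": [0.365,0.464,0],"yaw": 69.06}
    - {"dp": [0.365,0.464,0],"yaw": 69.06}
  grip: -1

```text
time_s: 1.68
tcp_pos: [0.514, -0.1937, 0.2276]
eef_rot: [180.0, -0.0, -98.1]
contact_force: [0.0, -1.0, -0.3]
gripper_width: 0.0879
gripper_force: 0.0
```

Request:
apply_moves:
  targets:
    - {"dp": [0,0,-0.01],"yaw": 0}
    - {"dp": [0,0,-0.03],"yaw": 0}
    - {"dp": [0,0,-0.055],"yaw": 0}
    - {"dp": [0,0,-0.08],"yaw": 0}
    - {"dp": [0,0,-0.1],"yaw": 0}
    - {"dp": [0,0,-0.115],"yaw": 0}
    - {"dp": [0,0,-0.128],"yaw": 0}
    - {"dp": [0,0,-0.138],"yaw": 0}
    - {"dp": [0,0,-0.1455],"yaw": 0}
    - {"dp": [0,0,-0.1455],"yaw": 0}

```text
time_s: 2.52
tcp_pos: [0.5126, -0.1949, 0.0807]
eef_rot: [179.9, -0.0, -98.3]
contact_force: [0.5, 0.3, -0.0]
gripper_width: 0.0879
gripper_force: 0.0
```

```bash
python3 - <<'E'
from h import *
c=cap('side','s1'); cap('top','t1'); x0,y0=245,120
cv2.imwrite('pics/s1c.png',cv2.resize(c['image'][y0:y0+125,x0:x0+160,::-1],None,fx=5,fy=4.8,interpolation=cv2.INTER_CUBIC))
q=np.load('fix.npy'); cc,s=np.cos(q[2]),np.sin(q[2]); M=np.array([[cc,s],[-s,cc]])
W=cloud(c).reshape(-1,3); F=(W[:,:2]-q[:2])@M.T*1e3; z=W[:,2]*1e3
m=(z>60)&(z<95)&(F[:,1]<-60)&(F[:,1]>-200)&(abs(F[:,0])<90)
for a in range(-80,100,20):
    k=m&(abs(F[:,0]-a)<10); print(a,k.sum(),F[k,1].min().round(),np.median(F[k,1]).round(),F[k,1].max().round())
print(get_state()['tcp_pos'],get_state()['contact_force'])
E
```

```text
Traceback (most recent call last):
ValueError: zero-size array to reduction operation minimum which has no identity
```

View pics/s1c.png

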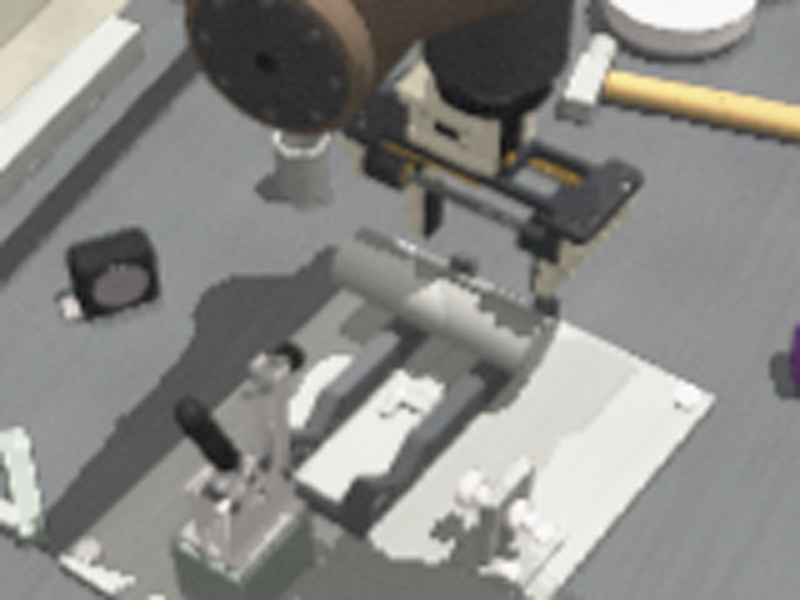

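Request:
apply_moves:
  targets:
    - {"dp": [0.0004,0.003,0],"yaw": 0}
    - {"dp": [0.001,0.0069,0],"yaw": 0}
    - {"dp": [0.0016,0.0109,0],"yaw": 0}
    - {"dp": [0.0021,0.0148,0],"yaw": 0}
    - {"dp": [0.0031,0.0218,0],"yaw": 0}
    - {"dp": [0.0047,0.0327,0],"yaw": 0}
    - {"dp": [0.0071,0.0495,0],"yaw": 0}
    - {"dp": [0.0105,0.0732,0],"yaw": 0}
    - {"dp": [0.0128,0.0891,0],"yaw": 0}
    - {"dp": [0.0135,0.094,0],"yaw": 0}
    - {"dp": [0.0135,0.094,0],"yaw": 0}
    - {"dp": [0.0135,0.094,0],"yaw": 0}
    - {"dp": [0.0135,0.094,0],"yaw": 0}
    - {"dp": [0.0135,0.094,0],"yaw": 0}

```text
time_s: 3.78
tcp_pos: [0.5281, -0.1004, 0.0908]
eef_rot: [-179.8, -0.1, -98.0]
contact_force: [-28.5, 9.2, 79.3]
gripper_width: 0.0875
gripper_force: 40.1
```

```bash
cat >> h.py <<'E'
q=np.load('fix.npy'); _c,_s=np.cos(q[2]),np.sin(q[2]); M=np.array([[_c,_s],[-_s,_c]])
def fxy(X): return (np.array(X)[...,:2]-q[:2])@M.T*1e3
E
python3 - <<'E'
from h import *
for n in('side','top'):
    c=cap(n,n+'2'); x0,y0=(245,120) if n=='side' else (255,150)
    cv2.imwrite(f'pics/{n}2c.png',cv2.resize(c['image'][y0:y0+125,x0:x0+160,::-1],None,fx=5,fy=4.8,interpolation=cv2.INTER_CUBIC))
s=get_state(); print(fxy(s['tcp_pos']),s['contact_force'])
E
```

```text
[ 10.37508118 -72.45918463] [-28.47494615   9.34245043  80.32349699]
```

View pics/side2c.png

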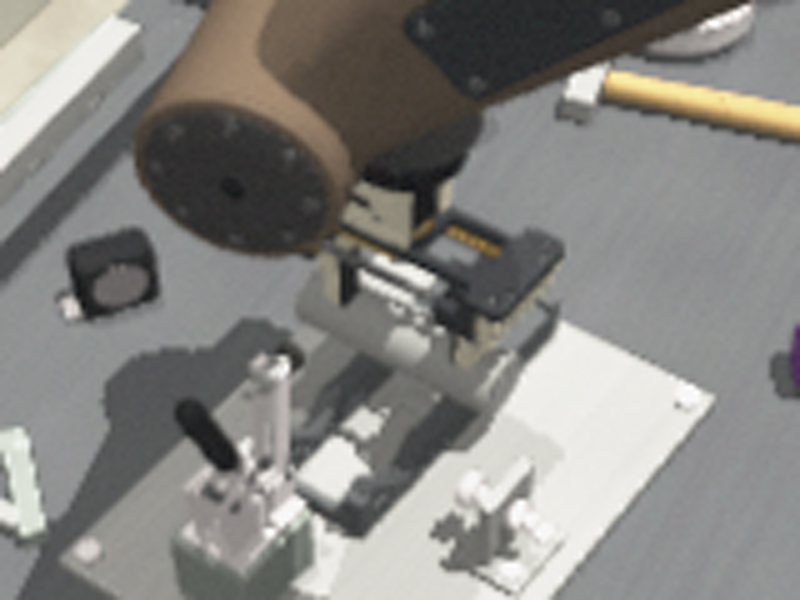

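The pipe is still on the run, under the fingers. They have ridden up onto it, with 80 N vertical, so I'm unloading straight up.

Request:
apply_moves:
  targets:
    - {"dp": [0,0,0.008],"yaw": 0}
    - {"dp": [0,0,0.02],"yaw": 0}
    - {"dp": [0,0,0.04],"yaw": 0}
    - {"dp": [0,0,0.06],"yaw": 0}
    - {"dp": [0,0,0.07],"yaw": 0}
    - {"dp": [0,0,0.07],"yaw": 0}
    - {"dp": [0,0,0.07],"yaw": 0}

```text
time_s: 4.47
tcp_pos: [0.5277, -0.0998, 0.1525]
eef_rot: [-179.9, 0.0, -98.2]
contact_force: [0.0, -0.0, -0.9]
gripper_width: 0.0875
gripper_force: 0.0
```

```bash
python3 - <<'E'
from h import *
for n in('side','top'):
    c=cap(n,n+'3')
    W=cloud(c).reshape(-1,3); F=fxy(W); z=W[:,2]*1e3
    m=(z>55)&(z<96)&(F[:,1]<30)&(F[:,1]>-200)&(F[:,0]>-75)&(F[:,0]<110)
    for a in range(-70,110,20):
        k=m&(abs(F[:,0]-a)<10)
        if k.sum()>5: print(n,a,k.sum(),np.percentile(F[k,1],[2,50,98]).round(),np.percentile(z[k],[5,95]).round())
c=ld('side3');x0,y0=245,120
cv2.imwrite('pics/side3c.png',cv2.resize(c['image'][y0:y0+125,x0:x0+160,::-1],None,fx=5,fy=4.8,interpolation=cv2.INTER_CUBIC))
s=get_state(); print(s['tcp_pos'],s['contact_force'])
E
```

```text
side -70 67 [-99. -77. -59.] [59. 91.]
side -50 77 [-96. -68. -58.] [64. 92.]
side -30 82 [-101.  -71.  -56.] [65. 92.]
side -10 75 [-99. -68. -57.] [65. 93.]
side 10 75 [-98. -70. -58.] [65. 93.]
side 30 72 [-95. -68. -58.] [63. 92.]
side 50 72 [-95. -69. -58.] [65. 92.]
side 70 67 [-95. -68. -57.] [64. 92.]
side 90 49 [-95. -69. -57.] [64. 91.]
top -10 47 [-103.  -84.  -66.] [79. 93.]
top 10 57 [-103.  -80.  -64.] [80. 93.]
[ 0.52695153 -0.10009362  0.15129352] [0.04376518 0.21951432 0.28933319]
```

View pics/side3c.png

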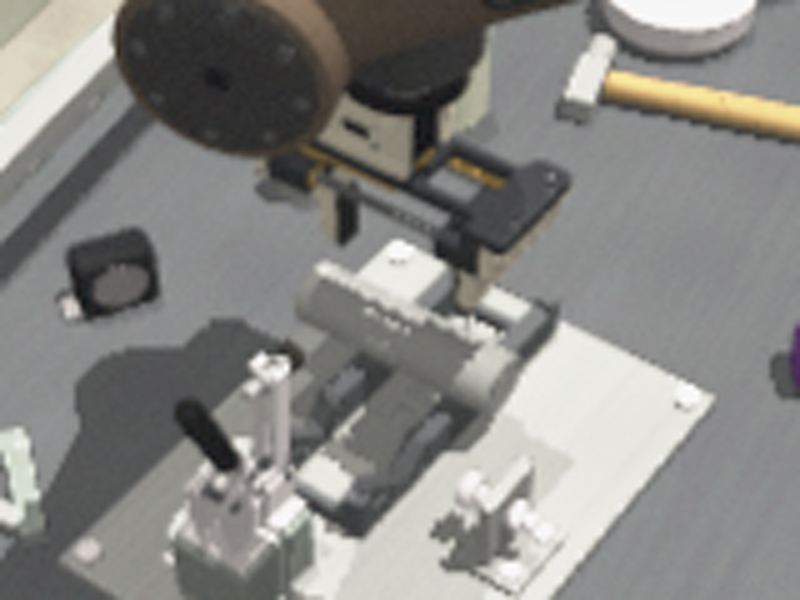

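```bash
python3 - <<'E'
from h import *
for n in('side2','top2','side3'):
    c=ld(n)
    W=cloud(c).reshape(-1,3); F=fxy(W); z=W[:,2]*1e3
    m=(z>50)&(z<135)&(F[:,1]<30)&(F[:,1]>-150)&(F[:,0]>-110)&(F[:,0]<130)
    for a in range(-100,130,20):
        k=m&(abs(F[:,0]-a)<10)
        if k.sum()>5:
            h,_,_=np.histogram2d(F[k,1],z[k],[range(-120,20,20),[50,70,85,100,135]])
            print(n,a,[(int(y),h[i].astype(int).tolist()) for i,y in enumerate(range(-120,0,20)) if h[i].sum()])
E
```

```text
side2 -100 [(-20, [11, 2, 0, 0])]
side2 -60 [(-120, [1, 1, 0, 0]), (-100, [13, 10, 17, 0]), (-80, [12, 26, 18, 6]), (-60, [4, 7, 0, 0])]
side2 -40 [(-120, [0, 1, 0, 0]), (-100, [0, 0, 1, 0]), (-80, [5, 23, 12, 17]), (-60, [7, 3, 0, 0]), (-40, [1, 0, 0, 0])]
side2 -20 [(-100, [0, 0, 4, 0]), (-80, [4, 24, 17, 0]), (-60, [7, 3, 0, 0])]
side2 0 [(-100, [0, 2, 15, 0]), (-80, [3, 19, 25, 0]), (-60, [6, 3, 0, 0])]
side2 20 [(-100, [0, 3, 17, 0]), (-80, [5, 23, 18, 0]), (-60, [6, 3, 0, 0])]
side2 40 [(-100, [0, 2, 13, 0]), (-80, [4, 19, 20, 0]), (-60, [5, 8, 0, 0])]
side2 60 [(-100, [0, 1, 7, 2]), (-80, [2, 13, 19, 41]), (-60, [6, 9, 0, 1])]
side2 80 [(-100, [0, 0, 2, 0]), (-80, [6, 17, 12, 2]), (-60, [5, 7, 0, 0])]
side2 100 [(-100, [0, 0, 1, 0]), (-80, [1, 3, 4, 0]), (-60, [0, 1, 0, 0])]
top2 -100 [(-20, [16, 6, 0, 0])]
top2 -40 []
top2 -20 [(-100, [0, 2, 20, 0]), (-80, [0, 10, 13, 0])]
top2 0 [(-100, [0, 1, 15, 0]), (-80, [0, 11, 15, 0])]
side3 -100 [(-20, [12, 2, 0, 0])]
side3 -60 [(-120, [1, 0, 0, 0]), (-100, [12, 10, 17, 0]), (-80, [15, 28, 17, 0]), (-60, [3, 7, 0, 0])]
side3 -40 [(-120, [0, 2, 0, 0]), (-100, [0, 1, 19, 0]), (-80, [2, 21, 19, 0]), (-60, [10, 4, 0, 0])]
side3 -20 [(-120, [0, 3, 0, 0]), (-100, [0, 1, 18, 0]), (-80, [7, 19, 23, 0]), (-60, [1, 7, 0, 0])]
side3 0 [(-120, [0, 1, 0, 0]), (-100, [0, 2, 17, 0]), (-80, [2, 18, 21, 0]), (-60, [6, 8, 0, 0])]
side3 20 [(-100, [0, 2, 13, 0]), (-80, [2, 20, 25, 0]), (-60, [10, 5, 0, 0])]
side3 40 [(-100, [0, 1, 19, 0]), (-80, [4, 18, 20, 0]), (-60, [6, 7, 0, 0])]
side3 60 [(-100, [0, 1, 15, 0]), (-80, [3, 13, 20, 0]), (-60, [7, 9, 0, 0])]
side3 80 [(-100, [0, 0, 16, 0]), (-80, [2, 21, 19, 0]), (-60, [7, 8, 0, 0])]
side3 100 [(-120, [0, 1, 0, 0]), (-100, [0, 0, 1, 0]), (-80, [0, 4, 2, 0]), (-60, [1, 0, 0, 0])]
```

```bash
python3 - <<'E'
from h import *
s=get_state(); print(s['tcp_pos'],s['eef_rot'],fxy(s['tcp_pos']),s['joints'])
for n,yc in(('side3',-72),('s1',-168)):
    W=cloud(ld(n)).reshape(-1,3); F=fxy(W); z=W[:,2]*1e3
    for xr in ((-75,-20),(40,85)):
        m=(abs(F[:,1]-yc)<25)&(F[:,0]>xr[0])&(F[:,0]<xr[1])&(z>(95 if n=='side3' else 52))&(z<185)
        print(n,xr)
        for a in range(50,180,10):
            k=m&(abs(z-a-5)<5)
            if k.sum(): print('  z',a,k.sum(),'x',F[k,0].min().round(),F[k,0].max().round(),'y',F[k,1].min().round(),F[k,1].max().round())
E
```

```text
[ 0.52695153 -0.10009362  0.15129352] [ 1.79912527e+02 -4.59672935e-03 -9.81816342e+01] [  9.26724691 -72.23471389] [ 1.01794931e+01  1.13247451e+01 -2.28742575e+01 -2.80120759e-02
 -5.58854683e+01 -1.83454031e+01]
side3 (-75, -20)
  z 150 5 x -51.0 -40.0 y -79.0 -61.0
  z 160 13 x -52.0 -38.0 y -73.0 -59.0
  z 170 12 x -52.0 -37.0 y -71.0 -59.0
side3 (40, 85)
  z 150 7 x 52.0 61.0 y -81.0 -64.0
  z 160 18 x 52.0 68.0 y -82.0 -59.0
  z 170 19 x 51.0 68.0 y -82.0 -62.0
s1 (-75, -20)
  z 70 1 x -64.0 -64.0 y -144.0 -144.0
  z 80 14 x -53.0 -28.0 y -174.0 -143.0
  z 90 12 x -54.0 -37.0 y -175.0 -157.0
  z 100 9 x -54.0 -40.0 y -165.0 -156.0
  z 110 8 x -56.0 -41.0 y -160.0 -157.0
  z 160 13 x -53.0 -35.0 y -193.0 -144.0
  z 170 32 x -56.0 -22.0 y -191.0 -144.0
s1 (40, 85)
  z 70 1 x 52.0 52.0 y -180.0 -180.0
  z 80 11 x 49.0 63.0 y -180.0 -158.0
  z 90 16 x 50.0 63.0 y -178.0 -156.0
  z 100 13 x 50.0 69.0 y -179.0 -156.0
  z 110 14 x 50.0 69.0 y -172.0 -157.0
  z 120 15 x 48.0 68.0 y -179.0 -158.0
  z 130 3 x 53.0 55.0 y -177.0 -156.0
  z 140 6 x 54.0 57.0 y -170.0 -156.0
  z 150 3 x 54.0 56.0 y -157.0 -154.0
  z 160 13 x 54.0 83.0 y -153.0 -143.0
  z 170 13 x 41.0 76.0 y -148.0 -144.0
```

Open fingertips sit about level with the TCP rather than 22 mm ahead of it, so the push was above the pipe's axis. I'll go behind the pipe with the fingers shut and low.

Request:
apply_moves:
  targets:
    - {"dp": [-0.001,-0.008,0],"yaw": 0}
    - {"dp": [-0.003,-0.022,0],"yaw": 0}
    - {"dp": [-0.006,-0.04,0],"yaw": 0}
    - {"dp": [-0.0075,-0.053,0],"yaw": 0}
    - {"dp": [-0.0082,-0.0569,0],"yaw": 0}
    - {"dp": [-0.0082,-0.0569,0],"yaw": 0}
    - {"dp": [-0.0082,-0.0569,0],"yaw": 0}
    - {"dp": [-0.0082,-0.0569,0],"yaw": 0}
  grip: 1
  squeeze: 10

```text
time_s: 5.23
tcp_pos: [0.5193, -0.157, 0.152]
eef_rot: [180.0, -0.0, -98.2]
contact_force: [0.5, 0.3, -0.4]
gripper_width: 0.0401
gripper_force: 0.0
```

```bash
python3 - <<'E'
from h import *
c=cap('side','s4');s=get_state(); print(s['tcp_pos'],fxy(s['tcp_pos']),s['gripper_width'])
W=cloud(c).reshape(-1,3); F=fxy(W); z=W[:,2]*1e3
m=(abs(F[:,1]+130)<25)&(abs(F[:,0]-10)<35)&(z>95)&(z<185)
for a in range(90,185,5):
            k=m&(abs(z-a-2.5)<2.5)
            if k.sum(): print('  z',a,k.sum(),'x',F[k,0].min().round(),F[k,0].max().round(),'y',F[k,1].min().round(),F[k,1].max().round())
m=(z>75)&(z<96)&(F[:,1]<0)&(F[:,1]>-115)&(abs(F[:,0])<90); print(m.sum(),F[m].min(0),F[m].max(0),np.median(F[m],0))
E
```

```text
[ 0.5194715  -0.15681192  0.1521784 ] [   9.93117448 -129.44027456] 0.03569552661343496
  z 150 4 x -19.0 30.0 y -140.0 -120.0
  z 155 11 x -24.0 40.0 y -139.0 -119.0
  z 160 10 x -23.0 41.0 y -138.0 -117.0
  z 165 9 x -23.0 41.0 y -139.0 -117.0
  z 170 14 x -23.0 42.0 y -132.0 -119.0
  z 175 12 x -23.0 45.0 y -137.0 -119.0
  z 180 10 x -24.0 45.0 y -136.0 -118.0
482 [ -67.4372596  -104.39504195] [ 89.73416676 -56.12217079] [  5.67065436 -72.81902204]
```

```bash
python3 - <<'E'
from h import *
c=ld('side3')
for x in(-44,56):
  for z in(.13,.14,.15,.16):
    X=np.r_[q[:2]+M.T@np.array([x,-72])/1e3,z]; p=np.array(c['R'])@X+c['t']; u=c['fx']*p[0]/p[2]+c['cx'];v=c['fy']*p[1]/p[2]+c['cy']
    print(x,z,round((u-245+.5)*5),round((v-120+.5)*4.8), c['range_z'][int(round(v)),int(round(u))].round(3),p[2].round(3))
E
```

```text
-44 0.13 471 321 1.34 1.192
-44 0.14 472 311 1.342 1.184
-44 0.15 472 301 1.157 1.176
-44 0.16 473 291 1.149 1.168
56 0.13 347 259 1.406 1.229
56 0.14 347 249 1.416 1.221
56 0.15 346 239 1.205 1.213
56 0.16 346 228 1.201 1.206
```

Request:
apply_moves:
  targets:
    - {"dp": [0,0,0],"yaw": 0}
    - {"dp": [0,0,0],"yaw": 0}
    - {"dp": [0,0,0],"yaw": 0}
    - {"dp": [0,0,0],"yaw": 0}
    - {"dp": [0,0,0],"yaw": 0}
    - {"dp": [0,0,0],"yaw": 0}

```text
time_s: 5.78
tcp_pos: [0.5195, -0.1571, 0.1524]
eef_rot: [-180.0, 0.0, -98.2]
contact_force: [0.1, -0.4, -0.0]
gripper_width: 0.0011
gripper_force: 0.0
```

```bash
python3 - <<'E'
from h import *
c=cap('side','s5');s=get_state(); print(s['tcp_pos'],fxy(s['tcp_pos']),s['gripper_width'])
for z in np.arange(.118,.162,.004):
    for dy in (-9,0,9):
        X=np.r_[q[:2]+M.T@np.array([0,-129.5+dy])/1e3,z]; p=np.array(c['R'])@X+c['t']; u=c['fx']*p[0]/p[2]+c['cx'];v=c['fy']*p[1]/p[2]+c['cy']
        print(z.round(3),dy,c['range_z'][int(round(v)),int(round(u))].round(3),p[2].round(3),end=' | ')
    print()
E
```

```text
[ 0.5194441  -0.15716418  0.15239293] [   9.95416608 -129.79284929] 0.0009749867821209664
0.118 -9 1.416 1.251 | 0.118 0 1.341 1.247 | 0.118 9 1.341 1.242 | 
0.122 -9 1.414 1.248 | 0.122 0 1.348 1.244 | 0.122 9 1.341 1.239 | 
0.126 -9 1.414 1.245 | 0.126 0 1.42 1.241 | 0.126 9 1.341 1.236 | 
0.13 -9 1.422 1.242 | 0.13 0 1.419 1.237 | 0.13 9 1.349 1.233 | 
0.134 -9 1.428 1.239 | 0.134 0 1.417 1.234 | 0.134 9 1.417 1.23 | 
0.138 -9 1.43 1.236 | 0.138 0 1.422 1.231 | 0.138 9 1.418 1.227 | 
0.142 -9 1.214 1.233 | 0.142 0 1.43 1.228 | 0.142 9 1.421 1.224 | 
0.146 -9 1.207 1.23 | 0.146 0 1.21 1.225 | 0.146 9 1.421 1.22 | 
0.15 -9 1.207 1.226 | 0.15 0 1.203 1.222 | 0.15 9 1.426 1.217 | 
0.154 -9 1.205 1.223 | 0.154 0 1.202 1.219 | 0.154 9 1.425 1.214 | 
0.158 -9 1.2 1.22 | 0.158 0 1.197 1.216 | 0.158 9 1.21 1.211 | 
0.162 -9 1.19 1.217 | 0.162 0 1.197 1.213 | 0.162 9 1.207 1.208 |
```

Tip offset from the TCP measures about 2–5 mm, which agrees with the contact on the pipe top at TCP z = 0.091. I'll use that value, with the hand between the plates.

Request:
apply_moves:
  targets:
    - {"dp": [-0.002,0,-0.01],"yaw": 0}
    - {"dp": [-0.005,0.0007,-0.025],"yaw": 0}
    - {"dp": [-0.005,0.0007,-0.045],"yaw": 0}
    - {"dp": [-0.005,0.0007,-0.062],"yaw": 0}
    - {"dp": [-0.005,0.0007,-0.075],"yaw": 0}
    - {"dp": [-0.005,0.0007,-0.085],"yaw": 0}
    - {"dp": [-0.005,0.0007,-0.092],"yaw": 0}
    - {"dp": [-0.005,0.0007,-0.096],"yaw": 0}
    - {"dp": [-0.005,0.0007,-0.096],"yaw": 0}
    - {"dp": [-0.005,0.0007,-0.096],"yaw": 0}

```text
time_s: 6.67
tcp_pos: [0.5147, -0.1565, 0.0566]
eef_rot: [-180.0, -0.0, -98.2]
contact_force: [-0.6, -0.9, 0.5]
gripper_width: 0.0005
gripper_force: 0.0
```

```bash
python3 - <<'E'
from h import *
for n in('side','top'):
    c=cap(n,n+'6')
    W=cloud(c).reshape(-1,3); F=fxy(W); z=W[:,2]*1e3
    m=(z>75)&(z<96)&(F[:,1]<0)&(F[:,1]>-112)&(abs(F[:,0])<100); print(n,m.sum(),np.percentile(F[m],[2,50,98],axis=0).round().tolist())
x0,y0=245,120; c=ld('side6')
cv2.imwrite('pics/side6c.png',cv2.resize(c['image'][y0:y0+125,x0:x0+160,::-1],None,fx=5,fy=4.8,interpolation=cv2.INTER_CUBIC))
s=get_state(); print(s['tcp_pos'],fxy(s['tcp_pos']),s['contact_force'])
E
```

```text
side 486 [[-67.0, -99.0], [6.0, -73.0], [89.0, -59.0]]
top 286 [[-64.0, -102.0], [-32.0, -80.0], [4.0, -61.0]]
[ 0.51498098 -0.1565305   0.05705889] [   5.44629193 -129.80046544] [ 1.00169551 -0.87483086  0.48954009]
```

View pics/side6c.png

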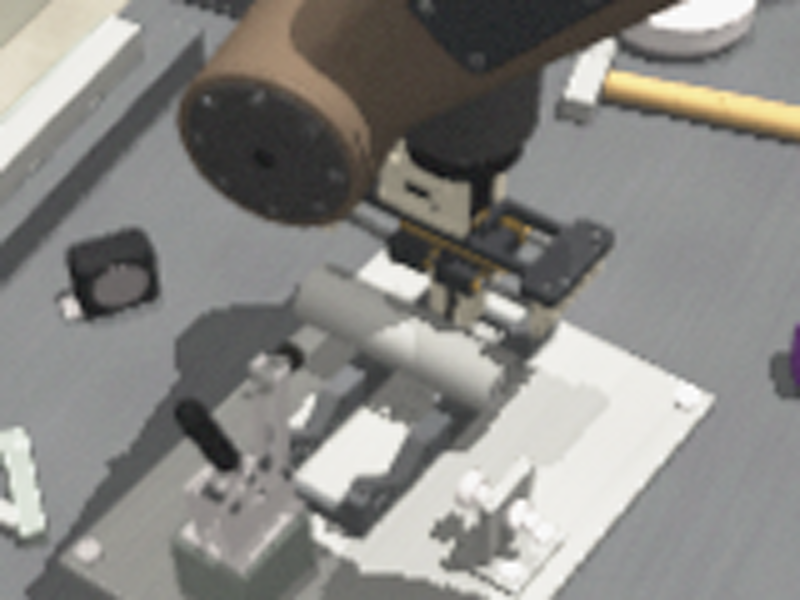

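Request:
apply_moves:
  targets:
    - {"dp": [0.0007,0.0049,0],"yaw": 0}
    - {"dp": [0.0018,0.0129,0],"yaw": 0}
    - {"dp": [0.0037,0.0257,0],"yaw": 0}
    - {"dp": [0.0067,0.0465,0],"yaw": 0}
    - {"dp": [0.0082,0.0574,0],"yaw": 0}
    - {"dp": [0.0082,0.0574,0],"yaw": 0}
    - {"dp": [0.0082,0.0574,0],"yaw": 0}
    - {"dp": [0.0082,0.0574,0],"yaw": 0}
    - {"dp": [0.0082,0.0574,0],"yaw": 0}

```text
time_s: 7.52
tcp_pos: [0.5225, -0.0993, 0.0563]
eef_rot: [180.0, 0.0, -98.2]
contact_force: [0.5, -0.3, -0.4]
gripper_width: 0.0008
gripper_force: 0.0
```

```bash
cat >> h.py <<'E'
def pipe(tag):
    for n in('side','top'):
        c=cap(n,n+tag); W=cloud(c).reshape(-1,3); F=fxy(W); z=W[:,2]*1e3
        m=(z>62)&(z<98)&(F[:,1]<40)&(F[:,1]>-160)&(F[:,0]>-80)&(F[:,0]<110)
        for a in (-60,-30,-10,10,40,60,80):
            k=m&(abs(F[:,0]-a)<10)
            if k.sum()>8: print(n,a,k.sum(),np.percentile(F[k,1],[3,50,97]).round(),'z',np.percentile(z[k],[50,95]).round())
        if m.sum(): print(n,'x',np.percentile(F[m,0],[1,99]).round(1))
    s=get_state(); print(s['tcp_pos'],fxy(s['tcp_pos']),s['contact_force'])
E
python3 -c "
from h import *
pipe('7')"
```

```text
side -60 74 [-18.   5.  21.] z [76. 83.]
side -30 71 [-18.   8.  21.] z [78. 83.]
side -10 97 [-76.  -2.  21.] z [78. 84.]
side 10 95 [-65.   3.  21.] z [77. 84.]
side 40 53 [-18.   4.  20.] z [79. 83.]
side 80 47 [-18.   5.  21.] z [78. 84.]
side x [-64.7  93.4]
top -60 64 [-23.  -1.  19.] z [77. 83.]
top -30 90 [-24.  -2.  19.] z [78. 84.]
top -10 59 [-24.  -9.  18.] z [78. 83.]
top x [-62.3  -3.7]
[ 0.52248813 -0.09950417  0.05630583] [  4.76538967 -72.28615102] [-0.23217971 -0.01235489  0.88858255]
```

Pipe seated in the vees (axis y≈0, top 83, x about -65 to 95) and the hand is clear. Next I'll check the arm's envelope near the clamp.

```bash
python3 - <<'E'
from h import *
for n in ('side7','top7'):
    W=cloud(ld(n)).reshape(-1,3); F=fxy(W)-[4.8,-72.3]; z=W[:,2]*1e3-56
    for a in range(60,420,30):
        k=(z>a)&(z<=a+30)&(np.hypot(*F.T)<230)&~((F[:,1]>115)&(z<175))
        if k.sum()>10: print(n,a,k.sum(),'x',np.percentile(F[k,0],[1,99]).round(),'y',np.percentile(F[k,1],[1,99]).round())
E
```

```text
side7 60 267 x [-95.  31.] y [-31.  40.]
side7 90 479 x [-98.  24.] y [-37.  38.]
side7 120 65 x [-19.  20.] y [-26.  23.]
side7 150 100 x [-39.   2.] y [-8. 38.]
side7 180 84 x [-48. -13.] y [-17.  44.]
side7 210 43 x [-49. -28.] y [-8. 38.]
side7 390 321 x [-49.  33.] y [ 31. 223.]
top7 60 114 x [-82. -13.] y [-39.  38.]
top7 90 383 x [-95. -21.] y [-39.  36.]
top7 180 25 x [-46. -31.] y [-30.  32.]
top7 210 46 x [-46. -31.] y [-34.  30.]
top7 240 47 x [-46. -32.] y [-33.  24.]
top7 270 31 x [-46. -40.] y [-22.  21.]
top7 300 23 x [-52. -21.] y [-47.  16.]
top7 330 75 x [-50. -16.] y [-48.  14.]
top7 360 171 x [-92. -28.] y [-33. 124.]
top7 390 1579 x [-87.  20.] y [-21. 222.]
```

Request:
apply_moves:
  targets:
    - {"dp": [0,0,0.015],"yaw": 0}
    - {"dp": [0,0,0.045],"yaw": 0}
    - {"dp": [0,0,0.08],"yaw": 0}
    - {"dp": [0.008,0.003,0.1],"yaw": 0}
    - {"dp": [0.028,0.011,0.104],"yaw": 0}
    - {"dp": [0.053,0.0205,0.104],"yaw": 0}
    - {"dp": [0.08,0.031,0.104],"yaw": 0}
    - {"dp": [0.105,0.0407,0.104],"yaw": 0}
    - {"dp": [0.123,0.0477,0.104],"yaw": 0}
    - {"dp": [0.1318,0.0511,0.098],"yaw": 0}
    - {"dp": [0.1318,0.0511,0.08],"yaw": 0}
    - {"dp": [0.1318,0.0511,0.055],"yaw": 0}
    - {"dp": [0.1318,0.0511,0.03],"yaw": 0}
    - {"dp": [0.1318,0.0511,0.01],"yaw": 0}
    - {"dp": [0.1318,0.0511,-0.004],"yaw": 0}
    - {"dp": [0.1318,0.0511,-0.011],"yaw": 0}
    - {"dp": [0.1318,0.0511,-0.011],"yaw": 0}
    - {"dp": [0.1318,0.0511,-0.011],"yaw": 0}

```text
time_s: 9.12
tcp_pos: [0.6544, -0.0484, 0.0455]
eef_rot: [180.0, -0.0, -98.2]
contact_force: [0.5, -0.1, 1.5]
gripper_width: 0.0007
gripper_force: 0.0
```

```bash
python3 - <<'E'
from h import *
s=get_state(); print(s['tcp_pos'],fxy(s['tcp_pos']),s['contact_force'])
for n in('side','top'):
    c=cap(n,n+'8'); W=cloud(c).reshape(-1,3); F=fxy(W); z=W[:,2]*1e3
    m=(z>45)&(z<97)&(abs(F[:,1])<26)&(F[:,0]>-130)&(F[:,0]<170)
    h,e=np.histogram(F[m,0],np.arange(-130,171,4)); print(n,dict(zip(e[:-1].astype(int).tolist(),h.tolist())))
E
```

```text
[ 0.65438217 -0.04838406  0.04549425] [128.04667572  -2.92458659] [ 0.47526868 -0.14472339  1.45877403]
side {-130: 36, -126: 40, -122: 24, -118: 9, -114: 0, -110: 2, -106: 4, -102: 16, -98: 10, -94: 8, -90: 0, -86: 0, -82: 0, -78: 0, -74: 0, -70: 0, -66: 52, -62: 19, -58: 15, -54: 16, -50: 20, -46: 17, -42: 17, -38: 18, -34: 18, -30: 17, -26: 17, -22: 14, -18: 15, -14: 18, -10: 15, -6: 17, -2: 13, 2: 18, 6: 17, 10: 13, 14: 17, 18: 15, 22: 16, 26: 14, 30: 18, 34: 16, 38: 11, 42: 6, 46: 7, 50: 0, 54: 0, 58: 0, 62: 0, 66: 0, 70: 1, 74: 6, 78: 6, 82: 9, 86: 11, 90: 9, 94: 6, 98: 0, 102: 0, 106: 11, 110: 9, 114: 7, 118: 3, 122: 3, 126: 3, 130: 4, 134: 3, 138: 4, 142: 2, 146: 0, 150: 0, 154: 0, 158: 0, 162: 0, 166: 0}
top {-130: 8, -126: 27, -122: 20, -118: 19, -114: 4, -110: 4, -106: 5, -102: 5, -98: 10, -94: 12, -90: 4, -86: 0, -82: 0, -78: 0, -74: 0, -70: 0, -66: 8, -62: 27, -58: 20, -54: 19, -50: 17, -46: 18, -42: 22, -38: 21, -34: 19, -30: 18, -26: 21, -22: 22, -18: 18, -14: 16, -10: 19, -6: 20, -2: 18, 2: 18, 6: 16, 10: 21, 14: 20, 18: 15, 22: 19, 26: 19, 30: 21, 34: 20, 38: 19, 42: 19, 46: 7, 50: 0, 54: 0, 58: 0, 62: 0, 66: 0, 70: 0, 74: 0, 78: 2, 82: 16, 86: 15, 90: 16, 94: 14, 98: 1, 102: 0, 106: 0, 110: 0, 114: 0, 118: 0, 122: 0, 126: 0, 130: 0, 134: 0, 138: 0, 142: 0, 146: 0, 150: 0, 154: 0, 158: 0, 162: 0, 166: 0}
```

Request:
apply_moves:
  targets:
    - {"dp": [-0.0013,0.0002,0],"yaw": 0}
    - {"dp": [-0.0026,0.0004,0],"yaw": 0}
    - {"dp": [-0.0039,0.0006,0],"yaw": 0}
    - {"dp": [-0.0051,0.0007,0],"yaw": 0}
    - {"dp": [-0.0064,0.0009,0],"yaw": 0}
    - {"dp": [-0.0077,0.0011,0],"yaw": 0}
    - {"dp": [-0.009,0.0013,0],"yaw": 0}
    - {"dp": [-0.0103,0.0015,0],"yaw": 0}
    - {"dp": [-0.0116,0.0017,0],"yaw": 0}
    - {"dp": [-0.0129,0.0019,0],"yaw": 0}
    - {"dp": [-0.0142,0.002,0],"yaw": 0}
    - {"dp": [-0.0154,0.0022,0],"yaw": 0}
    - {"dp": [-0.0167,0.0024,0],"yaw": 0}
    - {"dp": [-0.018,0.0026,0],"yaw": 0}
    - {"dp": [-0.0193,0.0028,0],"yaw": 0}
    - {"dp": [-0.0206,0.003,0],"yaw": 0}
    - {"dp": [-0.0219,0.0031,0],"yaw": 0}
    - {"dp": [-0.0232,0.0033,0],"yaw": 0}
    - {"dp": [-0.0245,0.0035,0],"yaw": 0}
    - {"dp": [-0.0257,0.0037,0],"yaw": 0}

```text
time_s: 10.88
tcp_pos: [0.6287, -0.0442, 0.0455]
eef_rot: [-180.0, 0.0, -98.2]
contact_force: [4.5, -0.2, 0.0]
gripper_width: 0.0005
gripper_force: 2.4
```

Request:
apply_moves:
  targets:
    - {"dp": [-0.0008,0.0001,0],"yaw": 0}
    - {"dp": [-0.0016,0.0002,0],"yaw": 0}
    - {"dp": [-0.0024,0.0003,0],"yaw": 0}
    - {"dp": [-0.0032,0.0005,0],"yaw": 0}
    - {"dp": [-0.004,0.0006,0],"yaw": 0}
    - {"dp": [-0.0048,0.0007,0],"yaw": 0}

```text
time_s: 11.38
tcp_pos: [0.6241, -0.0436, 0.0455]
eef_rot: [-180.0, 0.0, -98.2]
contact_force: [5.6, -0.6, 0.0]
gripper_width: 0.0003
gripper_force: 2.5
```

```bash
python3 - <<'E'
from h import *
s=get_state(); print(s['tcp_pos'],fxy(s['tcp_pos']),s['contact_force'])
for n in('side','top'):
    c=cap(n,n+'9'); W=cloud(c).reshape(-1,3); F=fxy(W); z=W[:,2]*1e3
    m=(z>48)&(z<80)&(abs(F[:,1])<20)&(F[:,0]>-110)&(F[:,0]<-60)
    h,e=np.histogram(F[m,0],np.arange(-110,-59,2)); print(n,dict(zip(e[:-1].astype(int).tolist(),h.tolist())))
E
```

```text
[ 0.62405001 -0.04358555  0.04546911] [97.34038681 -2.48947409] [ 5.60447197 -0.60442944  0.03076172]
side {-110: 0, -108: 2, -106: 2, -104: 2, -102: 6, -100: 8, -98: 4, -96: 6, -94: 6, -92: 2, -90: 0, -88: 0, -86: 10, -84: 25, -82: 7, -80: 4, -78: 4, -76: 4, -74: 6, -72: 4, -70: 8, -68: 2, -66: 4, -64: 4, -62: 4}
top {-110: 2, -108: 3, -106: 3, -104: 3, -102: 2, -100: 4, -98: 6, -96: 4, -94: 6, -92: 4, -90: 5, -88: 0, -86: 0, -84: 1, -82: 15, -80: 4, -78: 4, -76: 4, -74: 8, -72: 6, -70: 4, -68: 6, -66: 7, -64: 3, -62: 3}
```

Request:
apply_moves:
  targets:
    - {"dp": [-0.0006,0.0001,0],"yaw": 0}
    - {"dp": [-0.0012,0.0002,0],"yaw": 0}
    - {"dp": [-0.0018,0.0003,0],"yaw": 0}
    - {"dp": [-0.0024,0.0003,0],"yaw": 0}
    - {"dp": [-0.003,0.0004,0],"yaw": 0}
    - {"dp": [-0.0036,0.0005,0],"yaw": 0}
    - {"dp": [-0.0042,0.0006,0],"yaw": 0}

```text
time_s: 12.07
tcp_pos: [0.62, -0.043, 0.0455]
eef_rot: [-180.0, 0.0, -98.2]
contact_force: [5.1, -0.6, 0.4]
gripper_width: 0.0001
gripper_force: 2.6
```

Request:
apply_moves:
  targets:
    - {"dp": [-0.0004,0.0001,0],"yaw": 0}
    - {"dp": [-0.0008,0.0001,0],"yaw": 0}
    - {"dp": [-0.0012,0.0002,0],"yaw": 0}

```text
time_s: 12.32
tcp_pos: [0.6188, -0.0428, 0.0456]
eef_rot: [-180.0, 0.0, -98.2]
contact_force: [5.3, -0.9, 0.2]
gripper_width: 0.0001
gripper_force: 2.7
```

Request:
apply_moves:
  targets:
    - {"dp": [-0.0004,0.0001,0],"yaw": 0}
    - {"dp": [-0.0008,0.0001,0],"yaw": 0}

```text
time_s: 12.48
tcp_pos: [0.6181, -0.0427, 0.0456]
eef_rot: [-180.0, 0.0, -98.2]
contact_force: [5.9, -0.1, 0.9]
gripper_width: 0.0008
gripper_force: 2.7
```

Request:
apply_moves:
  targets:
    - {"dp": [-0.0004,0.0001,0],"yaw": 0}
    - {"dp": [-0.0008,0.0001,0],"yaw": 0}

```text
time_s: 12.65
tcp_pos: [0.6173, -0.0426, 0.0456]
eef_rot: [-180.0, 0.0, -98.2]
contact_force: [4.8, -0.4, 0.8]
gripper_width: 0.0003
gripper_force: 2.7
```

Request:
apply_moves:
  targets:
    - {"dp": [-0.0004,0.0001,0],"yaw": 0}
    - {"dp": [-0.0007,0.0001,0],"yaw": 0}

```text
time_s: 12.82
tcp_pos: [0.6171, -0.0425, 0.0457]
eef_rot: [-179.9, 0.0, -98.2]
contact_force: [7.7, -0.7, -0.3]
gripper_width: 0.0004
gripper_force: 3.6
```

Request:
apply_moves:
  targets:
    - {"dp": [-0.0003,0,0],"yaw": 0}
    - {"dp": [-0.0003,0,0],"yaw": 0}

```text
time_s: 12.98
tcp_pos: [0.6171, -0.0425, 0.0457]
eef_rot: [-179.9, 0.0, -98.2]
contact_force: [7.9, -2.8, -0.8]
gripper_width: 0.0006
gripper_force: 3.7
```

Request:
apply_moves:
  targets:
    - {"dp": [-0.0003,0,0],"yaw": 0}
    - {"dp": [-0.0003,0,0],"yaw": 0}

```text
time_s: 13.15
tcp_pos: [0.617, -0.0425, 0.0458]
eef_rot: [-179.9, 0.0, -98.2]
contact_force: [8.6, -2.5, -1.4]
gripper_width: 0.0006
gripper_force: 4.1
```

Request:
apply_moves:
  targets:
    - {"dp": [-0.0004,0.0001,0],"yaw": 0}
    - {"dp": [-0.0008,0.0001,0],"yaw": 0}
    - {"dp": [-0.0012,0.0002,0],"yaw": 0}
    - {"dp": [-0.0012,0.0002,0],"yaw": 0}

```text
time_s: 13.48
tcp_pos: [0.6171, -0.0421, 0.0462]
eef_rot: [-179.7, 0.0, -98.1]
contact_force: [12.1, -3.0, -1.1]
gripper_width: 0.0005
gripper_force: 5.4
```

Request:
apply_moves:
  targets:
    - {"dp": [0.001,-0.0001,0],"yaw": 0}
    - {"dp": [0.0025,-0.0004,0],"yaw": 0}
    - {"dp": [0.006,-0.0009,0],"yaw": 0}
    - {"dp": [0.014,-0.002,0],"yaw": 0}
    - {"dp": [0.022,-0.0031,0],"yaw": 0}
    - {"dp": [0.022,-0.0031,0.01],"yaw": 0}
    - {"dp": [0.022,-0.0031,0.04],"yaw": 0}
    - {"dp": [0.022,-0.0031,0.075],"yaw": 0}
    - {"dp": [0.022,-0.0031,0.115],"yaw": 0}
    - {"dp": [0.022,-0.0031,0.155],"yaw": 0}
    - {"dp": [0.022,-0.0031,0.195],"yaw": 0}
    - {"dp": [0.022,-0.0031,0.215],"yaw": 0}
    - {"dp": [0.022,-0.0031,0.225],"yaw": 0}
    - {"dp": [0.022,-0.0031,0.225],"yaw": 0}

```text
time_s: 14.65
tcp_pos: [0.6372, -0.0455, 0.2738]
eef_rot: [-179.8, 0.1, -98.2]
contact_force: [1.0, 0.2, 0.1]
gripper_width: 0.0002
gripper_force: 0.0
```

```bash
python3 - <<'E'
from h import *
s=get_state(); P=s['tcp_pos']; print(P,fxy(P),s['contact_force'])
for n in('side','top'):
    c=cap(n,n+'10'); W=cloud(c).reshape(-1,3); F=fxy(W); z=W[:,2]*1e3
    m=(z>48)&(z<80)&(abs(F[:,1])<20)&(F[:,0]>-115)&(F[:,0]<-60)
    h,e=np.histogram(F[m,0],np.arange(-116,-59,2)); print(n,dict(zip(e[:-1].astype(int).tolist(),h.tolist())))
    m=(z>60)&(z<90)&(abs(F[:,1])<24)&(abs(F[:,0])<100); print(np.percentile(F[m],[1,99],axis=0))
    m=(z>145)&(z<235)&(F[:,1]>105)&(F[:,1]<175)&(abs(F[:,0])<25)
    for a in range(150,235,15):
        k=m&(abs(z-a)<8); 
        if k.sum(): print(n,'handle z',a,F[k].mean(0).round(),k.sum())
# finger path
d=3.
for f in [71,71,66,60,54,48,42,36,30,24,18,12,8,4,1,-2,-4]:
    t=(71-f)/75; pin=np.array([107-22*t,104+20*t]); a=np.radians(f)
    K=pin+112*np.array([np.cos(a),np.sin(a)])+9*np.array([-np.sin(a),np.cos(a)])
    y,zt=K[0]-10,K[1]; X=q[:2]+M.T@np.array([0,y])/1e3
    print(f,'fix y',y.round(1),'tip z',zt.round(1),'d', np.r_[X-P[:2],(zt+d)/1e3-P[2]].round(4))
E
```

```text
[ 0.63721368 -0.04545625  0.27376114] [110.63630242  -2.46868758] [0.95377945 0.16680979 0.10478155]
side {-116: 0, -114: 0, -112: 0, -110: 0, -108: 1, -106: 1, -104: 4, -102: 5, -100: 10, -98: 6, -96: 4, -94: 7, -92: 19, -90: 7, -88: 4, -86: 6, -84: 4, -82: 4, -80: 7, -78: 4, -76: 5, -74: 5, -72: 3, -70: 3, -68: 6, -66: 4, -64: 4, -62: 5}
[[-97.17254585 -20.00713017]
 [ 46.20068235  23.07944386]]
side handle z 150 [ -3. 128.] 9
side handle z 165 [ -6. 127.] 15
side handle z 180 [ -3. 135.] 20
side handle z 195 [ -4. 139.] 19
side handle z 210 [ -4. 145.] 21
side handle z 225 [  0. 147.] 27
top {-116: 0, -114: 0, -112: 3, -110: 3, -108: 2, -106: 3, -104: 3, -102: 2, -100: 3, -98: 8, -96: 3, -94: 6, -92: 4, -90: 13, -88: 6, -86: 5, -84: 7, -82: 4, -80: 5, -78: 4, -76: 4, -74: 10, -72: 4, -70: 2, -68: 6, -66: 4, -64: 2, -62: 7}
[[-96.31517691 -23.47907766]
 [ 69.74762834  20.83630761]]
top handle z 150 [ -0. 116.] 10
top handle z 165 [  2. 119.] 16
top handle z 180 [  4. 124.] 13
top handle z 195 [  4. 129.] 6
top handle z 210 [ -4. 140.] 4
top handle z 225 [  2. 142.] 22
71 fix y 125.
[... 218 characters left out ...]
0.6 tip z 204.4 d [-0.0877  0.1672 -0.0663]
48 fix y 158.5 tip z 199.4 d [-0.0866  0.1751 -0.0714]
42 fix y 165.7 tip z 193.4 d [-0.0856  0.1822 -0.0774]
36 fix y 172.1 tip z 186.4 d [-0.0847  0.1885 -0.0843]
30 fix y 177.5 tip z 178.7 d [-0.0839  0.1938 -0.092 ]
24 fix y 181.9 tip z 170.3 d [-0.0833  0.1982 -0.1005]
18 fix y 185.2 tip z 161.3 d [-0.0828  0.2015 -0.1095]
12 fix y 187.4 tip z 151.8 d [-0.0825  0.2037 -0.1189]
8 fix y 188.2 tip z 145.3 d [-0.0824  0.2044 -0.1255]
4 fix y 188.4 tip z 138.7 d [-0.0824  0.2047 -0.1321]
1 fix y 188.3 tip z 133.6 d [-0.0824  0.2046 -0.1371]
-2 fix y 187.8 tip z 128.6 d [-0.0824  0.2041 -0.1422]
-4 fix y 187.4 tip z 125.2 d [-0.0825  0.2036 -0.1456]
```

Request:
apply_moves:
  targets:
    - {"dp": [-0.006,0.008,0],"yaw": 0}
    - {"dp": [-0.02,0.028,0],"yaw": 0}
    - {"dp": [-0.04,0.056,0],"yaw": 0}
    - {"dp": [-0.06,0.084,0],"yaw": 0}
    - {"dp": [-0.078,0.109,0],"yaw": 0}
    - {"dp": [-0.089,0.124,0],"yaw": 0}
    - {"dp": [-0.0931,0.13,-0.003],"yaw": 0}
    - {"dp": [-0.0931,0.13,-0.015],"yaw": 0}
    - {"dp": [-0.0931,0.13,-0.035],"yaw": 0}
    - {"dp": [-0.0931,0.13,-0.05],"yaw": 0}
    - {"dp": [-0.0931,0.13,-0.058],"yaw": 0}
    - {"dp": [-0.0931,0.13,-0.058],"yaw": 0}
    - {"dp": [-0.0931,0.13,-0.058],"yaw": 0}

```text
time_s: 15.83
tcp_pos: [0.5431, 0.0842, 0.2117]
eef_rot: [179.9, -0.1, -98.2]
contact_force: [-0.4, 0.0, 0.0]
gripper_width: 0.0007
gripper_force: 0.0
```

```bash
python3 - <<'E'
from h import *
c=cap('side','s11'); s=get_state(); print(s['tcp_pos'],fxy(s['tcp_pos']),s['contact_force'])
x0,y0=230,120
cv2.imwrite('pics/s11c.png',cv2.resize(c['image'][y0:y0+125,x0:x0+160,::-1],None,fx=5,fy=4.8,interpolation=cv2.INTER_CUBIC))
E
```

```text
[0.54365161 0.08445849 0.21254419] [ -0.45410802 112.81627179] [-0.63618484 -0.37330561  0.68651807]
```

View pics/s11c.png

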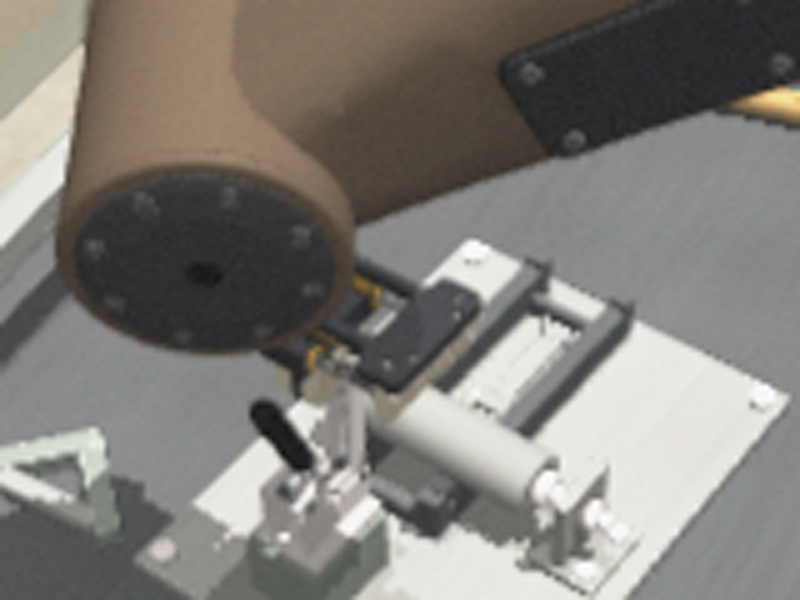

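```bash
python3 - <<'E'
from h import *
c=ld('s11'); W=cloud(c); F=fxy(W.reshape(-1,3)).reshape(400,640,2)
def pr(x,y,z):
    X=np.r_[q[:2]+M.T@np.array([x,y])/1e3,z/1e3]; p=np.array(c['R'])@X+c['t']; u=c['fx']*p[0]/p[2]+c['cx'];v=c['fy']*p[1]/p[2]+c['cy']
    return u,v,((u-230+.5)*5,(v-120+.5)*4.8),p[2]
for n,P in (('finger tip +y face',(0,123,212)),('finger',(0,123,240)),('body lo',(-96,152,280)),('body lo +y',(96,152,280)),('handletip',(0,150,227)),('arm end',(0,78,194)),('pad',(0,53,189))):
    u,v,cr,d=pr(*P); i,j=int(round(v)),int(round(u)); print(n,np.round(cr),round(d,3),c['range_z'][i,j].round(3),F[i,j].round(),W[i,j,2].round(3))
for x,y in [(420,330),(455,310),(345,370),(350,440),(262,408),(440,370)]:
    j,i=int(x/5+230),int(y/4.8+120); print((x,y),F[i,j].round(),W[i,j,2].round(3))
E
```

```text
finger tip +y face [294. 397.] 1.045 1.323 [126.  -5.] -0.002
finger [290. 366.] 1.024 0.965 [-28. 150.] 0.284
body lo [394. 431.] 0.942 1.217 [14. 20.] 0.065
body lo +y [116. 279.] 1.014 0.596 [-137.  338.] 0.584
handletip [261. 410.] 1.02 1.021 [ -0. 149.] 0.226
arm end [345. 369.] 1.082 0.952 [-55. 141.] 0.294
pad [371. 350.] 1.099 0.928 [-73. 137.] 0.318
(420, 330) [-87. 113.] 0.321
(455, 310) [-93.  91.] 0.32
(345, 370) [-58. 141.] 0.292
(350, 440) [-10.  88.] 0.143
(262, 408) [ -0. 149.] 0.226
(440, 370) [ 29. -56.] 0.042
```

Request:
apply_moves:
  targets:
    - {"dp": [0.0008,0.006,-0.002],"yaw": 0}
    - {"dp": [0.0017,0.0119,-0.0039],"yaw": 0}
    - {"dp": [0.0022,0.0158,-0.0047],"yaw": 0}
    - {"dp": [0.0028,0.0197,-0.0055],"yaw": 0}
    - {"dp": [0.0034,0.0242,-0.0069],"yaw": 0}
    - {"dp": [0.0041,0.0287,-0.0083],"yaw": 0}
    - {"dp": [0.0047,0.033,-0.0103],"yaw": 0}
    - {"dp": [0.0054,0.0372,-0.0123],"yaw": 0}
    - {"dp": [0.006,0.0412,-0.0148],"yaw": 0}
    - {"dp": [0.0065,0.0451,-0.0174],"yaw": 0}
    - {"dp": [0.007,0.0487,-0.0204],"yaw": 0}
    - {"dp": [0.0075,0.0522,-0.0234],"yaw": 0}
    - {"dp": [0.0084,0.0585,-0.0303],"yaw": 0}
    - {"dp": [0.0092,0.0638,-0.038],"yaw": 0}
    - {"dp": [0.0098,0.0682,-0.0465],"yaw": 0}
    - {"dp": [0.0103,0.0715,-0.0555],"yaw": 0}
    - {"dp": [0.0106,0.0737,-0.0649],"yaw": 0}
    - {"dp": [0.0107,0.0744,-0.0715],"yaw": 0}
    - {"dp": [0.0107,0.0744,-0.0715],"yaw": 0}

```text
time_s: 17.47
tcp_pos: [0.5533, 0.159, 0.1389]
eef_rot: [179.9, -0.1, -98.2]
contact_force: [-0.5, 0.2, 0.6]
gripper_width: 0.0008
gripper_force: 0.3
```

```bash
python3 - <<'E'
from h import *
c=cap('side','s12'); cap('top','t12'); s=get_state(); print(s['tcp_pos'],fxy(s['tcp_pos']),s['contact_force'])
x0,y0=230,120
cv2.imwrite('pics/s12c.png',cv2.resize(c['image'][y0:y0+125,x0:x0+160,::-1],None,fx=5,fy=4.8,interpolation=cv2.INTER_CUBIC))
E
```

```text
[0.55380698 0.15891149 0.14046771] [ -0.99257685 187.95674993] [-0.84268505  0.58220061  1.78483323]
```

View pics/s12c.png

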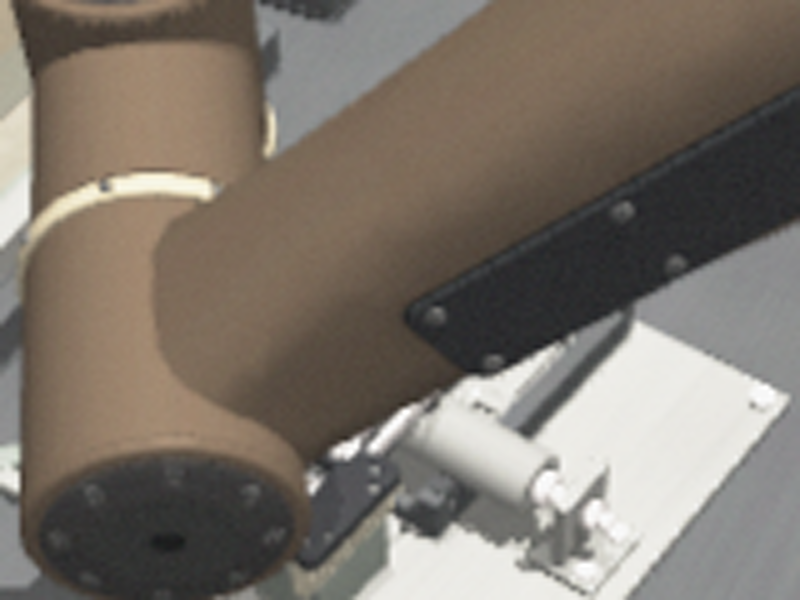

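The clamp arm is coming down over the pipe, at about (390,430), and the pipe is still at the stop, near (545,480). I'll keep pressing slowly.

Request:
apply_moves:
  targets:
    - {"dp": [0,0,-0.0015],"yaw": 0}
    - {"dp": [0,0,-0.003],"yaw": 0}
    - {"dp": [0,0,-0.0045],"yaw": 0}
    - {"dp": [0,0,-0.006],"yaw": 0}
    - {"dp": [0,0,-0.0075],"yaw": 0}
    - {"dp": [0,0,-0.009],"yaw": 0}
    - {"dp": [0,0,-0.009],"yaw": 0}

```text
time_s: 18.15
tcp_pos: [0.5539, 0.1589, 0.1315]
eef_rot: [180.0, -0.0, -98.2]
contact_force: [0.0, 0.4, -0.2]
gripper_width: 0.0007
gripper_force: 0.0
```

Request:
apply_moves:
  targets:
    - {"dp": [0,0,-0.0015],"yaw": 0}
    - {"dp": [0,0,-0.003],"yaw": 0}
    - {"dp": [0,0,-0.004],"yaw": 0}
    - {"dp": [0,0,-0.004],"yaw": 0}

```text
time_s: 18.48
tcp_pos: [0.554, 0.159, 0.1277]
eef_rot: [180.0, -0.0, -98.2]
contact_force: [-0.3, 0.3, 1.4]
gripper_width: 0.0005
gripper_force: 0.1
```

Request:
apply_moves:
  targets:
    - {"dp": [0,0,-0.001],"yaw": 0}
    - {"dp": [0,0,-0.002],"yaw": 0}
    - {"dp": [0,0,-0.002],"yaw": 0}

```text
time_s: 18.73
tcp_pos: [0.5542, 0.159, 0.1264]
eef_rot: [-180.0, 0.0, -98.2]
contact_force: [-2.1, -0.8, 6.3]
gripper_width: 0.0005
gripper_force: 3.1
```

Request:
apply_moves:
  targets:
    - {"dp": [0,0,-0.001],"yaw": 0}
    - {"dp": [0,0,-0.002],"yaw": 0}
    - {"dp": [0,0,-0.002],"yaw": 0}

```text
time_s: 18.98
tcp_pos: [0.5543, 0.159, 0.1253]
eef_rot: [-179.9, 0.0, -98.1]
contact_force: [-5.9, -0.7, 13.2]
gripper_width: 0.0007
gripper_force: 6.5
```

Request:
apply_moves:
  targets:
    - {"dp": [0,0,-0.001],"yaw": 0}
    - {"dp": [0,0,-0.002],"yaw": 0}
    - {"dp": [0,0,-0.002],"yaw": 0}

```text
time_s: 19.23
tcp_pos: [0.5544, 0.159, 0.1243]
eef_rot: [-179.9, 0.0, -98.1]
contact_force: [-8.0, -0.3, 20.3]
gripper_width: 0.0002
gripper_force: 10.1
```

Request:
apply_moves:
  targets:
    - {"dp": [0,0,-0.001],"yaw": 0}
    - {"dp": [0,0,-0.002],"yaw": 0}
    - {"dp": [0,0,-0.002],"yaw": 0}

```text
time_s: 19.48
tcp_pos: [0.5545, 0.159, 0.1232]
eef_rot: [-179.9, 0.0, -98.1]
contact_force: [-11.3, -0.3, 27.3]
gripper_width: 0.0008
gripper_force: 13.6
```

Request:
apply_moves:
  targets:
    - {"dp": [0,0,0.003],"yaw": 0}
    - {"dp": [0,0,0.01],"yaw": 0}
    - {"dp": [0,0,0.03],"yaw": 0}
    - {"dp": [0,0,0.06],"yaw": 0}
    - {"dp": [0,0,0.095],"yaw": 0}
    - {"dp": [0.02,0,0.125],"yaw": 0}
    - {"dp": [0.025,-0.03,0.14],"yaw": 0}
    - {"dp": [0.025,-0.065,0.15],"yaw": 0}
    - {"dp": [0.025,-0.105,0.15],"yaw": 0}
    - {"dp": [0.025,-0.145,0.15],"yaw": 0}
    - {"dp": [0.025,-0.185,0.15],"yaw": 0}
    - {"dp": [0.025,-0.225,0.15],"yaw": 0}
    - {"dp": [0.025,-0.26,0.15],"yaw": 0}
    - {"dp": [0.025,-0.285,0.15],"yaw": 0}
    - {"dp": [0.025,-0.3,0.15],"yaw": 0}
    - {"dp": [0.025,-0.3,0.15],"yaw": 0}

```text
time_s: 20.82
tcp_pos: [0.5786, -0.1438, 0.2695]
eef_rot: [180.0, -0.0, -98.4]
contact_force: [-0.2, 0.3, -0.0]
gripper_width: 0.0008
gripper_force: 0.0
```

```bash
python3 - <<'E'
from h import *
for n in('side','top'):
    c=cap(n,n+'13'); W=cloud(c).reshape(-1,3); F=fxy(W); z=W[:,2]*1e3
    m=(z>90)&(z<160)&(F[:,1]>100)&(F[:,1]<230)&(abs(F[:,0])<14)
    for a in range(110,230,10):
        k=m&(abs(F[:,1]-a)<5)
        if k.sum(): print(n,'handle y',a,F[k,0].mean().round(),np.percentile(z[k],[50,95]).round(),k.sum())
    m=(z>90)&(z<160)&(F[:,1]>-25)&(F[:,1]<100)&(abs(F[:,0])<14)
    for a in range(-20,100,20):
        k=m&(abs(F[:,1]-a)<10)
        if k.sum(): print(n,'arm y',a,F[k,0].mean().round(),np.percentile(z[k],[50,95]).round(),k.sum())
    m=(z>48)&(z<80)&(abs(F[:,1])<20)&(F[:,0]>-115)&(F[:,0]<-60)
    h,e=np.histogram(F[m,0],np.arange(-104,-75,2)); print(n,dict(zip(e[:-1].astype(int).tolist(),h.tolist())))
x0,y0=230,120;c=ld('side13')
cv2.imwrite('pics/s13c.png',cv2.resize(c['image'][y0:y0+125,x0:x0+160,::-1],None,fx=5,fy=4.8,interpolation=cv2.INTER_CUBIC))
E
```

```text
side handle y 110 -2.0 [124. 129.] 31
side handle y 120 -4.0 [124. 132.] 37
side handle y 130 -4.0 [127. 131.] 38
side handle y 140 -4.0 [125. 133.] 44
side handle y 150 -2.0 [126. 132.] 22
side handle y 160 -1.0 [125. 128.] 20
side handle y 170 -0.0 [124. 127.] 21
side handle y 180 0.0 [123. 128.] 17
side handle y 190 -1.0 [123. 126.] 19
side handle y 200 -1.0 [122. 127.] 22
side handle y 210 1.0 [119. 124.] 18
side arm y 0 -1.0 [112. 126.] 43
side arm y 20 -0.0 [108. 113.] 34
side arm y 40 1.0 [107. 111.] 34
side arm y 60 -1.0 [107. 111.] 26
side arm y 80 -5.0 [117. 130.] 51
side {-104: 4, -102: 9, -100: 7, -98: 6, -96: 3, -94: 4, -92: 18, -90: 13, -88: 3, -86: 4, -84: 4, -82: 6, -80: 5, -78: 3}
top handle y 210 4.0 [122. 125.] 8
top arm y -20 3.0 [96. 98.] 2
top arm y 0 3.0 [111. 116.] 20
top arm y 20 5.0 [111. 114.] 11
top {-104: 0, -102: 0, -100: 0, -98: 0, -96: 0, -94: 1, -92: 0, -90: 2, -88: 2, -86: 2, -84: 0, -82: 2, -80: 1, -78: 0}
```

View pics/s13c.png

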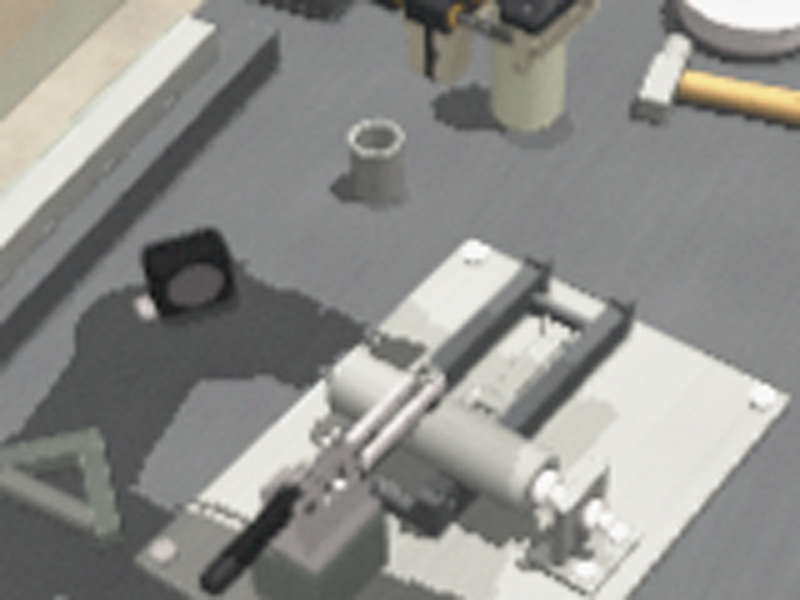

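The handle is locked: it slopes down to the tip, with its top at about 122 against the 133 it would show at dead centre. The pad is on the pipe and the pipe end (545,480) is at the stop. The hand is clear, so I'm handing in.

```bash
python3 -c "
from plant import r
print(r.close_job())"
```

```text
the job is handed in; nothing more can be done
None
```

Job handed in: the pipe is seated in the vees and bears on the stop, and the clamp is locked past centre with the hand clear. The first push rode up onto the pipe with about 80 N at the wrist (limit 120 N), and a second push, made lower, rolled it in.

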